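# Set the bento warmer's click dial under its splash cover

### The arm

A 6-joint arm with a two-finger parallel gripper is mounted at the origin on the work surface. World frame = base frame: x ahead of the robot, y to its left, z up, the work surface at z = 0. Lengths are in m, angles in rad, forces in N, time in s.
With the tool pointing down it reaches from about 0.25 to 0.775 m from the base axis. Payload 4 kg.
Tool frame: the origin (TCP) lies between the finger pads; the fingertips stand 19 mm ahead of it and the grasp point (between the pads) is the TCP (tip_extent is the distance from the TCP to the fingertips, in m); z points along the fingers, y is the line along which they close (so a half turn about z gives the same grasp; the last joint's range is limited). The gripper opens to 85 mm and grips with 20 to 120 N. Pads are 22 mm wide; open, the fingers measure 114 mm over their backs; the gripper's body (76 mm by 85 mm) begins 54 mm behind the grasp point. The pads swing forward as they close: fully open they stand 13 mm farther back than shut.
Start: joints at [1.038, 0.087, 1.371, -0, 1.684, -0.103], TCP at [0.229, 0.5, 0.25] pointing down, gripper open.
Joint ranges: [-3.1, 3.1], [-0.76, 2.03], [0.27, 2.55], [-1.08, 4.22], [0.17, 2.65], [-2.57, 2.57]. Speed limits (rad/s): [2.79, 2.79, 3.14, 3.14, 3.14, 3.14].

### API

Orientations are given as a rotation vector (axis times angle).
In Python, from cell import state, capture, camera_info, close_job, tip_extent gives the robot as it stands.
- The arm moves only by the tool move_arm, never from a script. Its arguments are lists of equal length, an entry for each row: "travel": the shift along the world's x, y, z in units of 4 cm (1.0 is 4 cm), a list of three; "roll": the turn about the world's z in units of 120 degrees (1.0 is 120 degrees). In form: {"travel": [[tx, ty, tz], ...], "roll": [roll, ...]}. A call has exactly 8 rows; each row shifts and turns the commanded pose from where the row before left it; what a row does not reach is not made up. A row lasts 1/12 s, in which the tool goes at most 41.7 mm and 7.16 degrees, less where a joint would pass 70% of its speed; a pose out of reach is approached as far as the arm can. A call with a number of a shift or a turn outside -1 to 1 is refused whole. A call with a gripper value outside its range is refused whole. "gripper" is the opening, from 0 (shut) to 1 (fully open), set as the call begins (left out, the last holds). The fingers move at their own pace and stop on an object; "force" is the grip in N (left out, the last holds). Time passes only in rows, so rows that do not move let the fingers close, or fill a call up. It gives the time, the measured TCP pose, the force, the opening and the grip force at its end, in the units of the state.
- state(): the state, without advancing time (a new reading comes with each control period).
- capture(name): name is "side" or "top" or "wrist"; returns (picture, depth): 420x560x3 uint8, red, green, blue; 420x560 float32, m along the optical axis (not along the pixel's ray), 0 where there is no reading.
- camera_info(name): a dict with "fx", "fy", "cx", "cy" (pixels), "R" (3x3) and "t" (3): a world point X has camera coordinates R X + t. Camera axes: x right, y down, z forward; pixel columns grow to the right and rows downward; lengths in m; the calibration is good to about 2 mm. A picture is of the moment at which its call begins: read the wrist's pose just before it. camera_info takes no time and is no camera call; for the wrist camera it gives the pose at the moment of the call.
- close_job(): hands the job in; it is judged then, once.
The state is a dict: "time_s": time; "q": joint angles; "qvel": joint speeds; "joint_torque": joint torques, N m; "eef_pos": TCP position; "tcp_rot": TCP orientation; "contact_force": force on the tool from outside, world axes, zero at the start; "torque": the same for the moment, N m; "grip_width": finger opening in m; "grasp_force": force on a finger pad.
Only numpy, scipy, OpenCV 4.12 (cv2) and the standard library are available. Lean on these libraries where they do the work, as an engineer would, in place of code of your own. Each camera call takes 0.05 s, during which the arm holds its last target. There are 200 camera calls.

### The job

Pinch the orange release tab on the clear splash cover of the white bento warmer, swing the cover all the way back, and then turn the black timer dial to the seventh click after the off position (the red dot), without running past it. Let go with the dial resting in that click and the cover left open, and do not knock over or shift the bento box and the other things around it.

Things in the scene. Friction and masses are not known exactly. Their poses are not given: they have to be found in the camera images.
- warmer: white fixed bento warmer, 200 (x) x 300 (y) x 50 mm high. Origin: centre of its underside; x to its back, y to its left, z up. Right half (-y): heating plate carrying the bento box. Left half: control panel, 50 mm up, with the dial under the clear cover. A steel keeper 13 mm high stands on the panel 60 mm in front of the dial axis, 16 to 36 mm to the left
- dial_axis (a point): point on the dial's axis at panel height (warmer frame 5, 75, 50 mm); axes are the warmer's. Ten dots lie on the panel 47 mm round it: the red one (towards the warmer's +y) marks off, white ones follow every 24 degrees clockwise, one per click
- dial_grip (a point): on the dial's axis, 33 mm above the panel, the height to grip. The black dial is a 66 mm wide, 10 mm high skirt with a bar grip 62 mm long, 14 mm wide, from 10 to 40 mm above the panel. This point's x axis runs along the bar towards its white-lined pointer end and turns with the dial
- dial_pointer (a point): top edge of the bar at its white-lined pointer end, 31 mm from the dial axis, 40 mm above the panel
- dial (a joint): dial angle in rad: 0 at off (pointer to the red dot, end stop), growing clockwise from above. Detents every 24 degrees: click n rests at 0.4189 n (seventh 2.932), nine in all. A click takes about 0.2 N m; past half way the dial jumps on into the next notch; let go, it settles in the nearest. It starts at off, click 1 or click 2
- cover_hinge (a point): middle of the cover's hinge line (along the warmer's y), 52 mm above the cart, 87 mm behind the dial axis; axes are the warmer's
- cover (a joint): cover angle in rad: 0 shut, growing as its front edge swings up and back, 2.4 at the stop. Clear hood, 150 mm long, 124 wide, 49 high, 0.1 kg, light hinge: let go below about 1.25 rad it falls shut, beyond about 1.4 it falls open to the stop. A catch locks it shut while the tab is not pressed in
- cover_tongue (a point): point to pinch on the tongue that sticks out 45 mm from the cover's front wall (warmer frame when shut: -93, 75, 80 mm; 185 mm in front of and 28 mm above the hinge; moves with the cover). Tongue 20 mm high; with the orange tab on its left (+y) side 40 mm wide along y, 20 mm each side of this point. Axes are the warmer's at 0
- tab (a joint): travel of the orange release tab in m: 0 out, 0.007 fully pressed towards the tongue (-y), squeezing the whole to 33 mm. Spring: about 2.5 N at first, 6 N fully in; the catch is clear of its keeper beyond about 0.005 and must stay pressed only until the cover has lifted about 0.1 rad
- bento: navy bento box with steel clasp, 154 x 109 x 51 mm, loose on the heating plate; origin centre of its underside
- rice_cup: green plastic rice measuring cup, 68 mm wide, 65 mm high, loose; origin centre of its underside
- spoon_rest: blue ceramic spoon rest, 145 mm long, 12 mm high, loose; origin under the centre of its 90 mm dish
- skewer_cup: bamboo cup, 72 mm wide, 105 mm high, with skewers up to about 230 mm; loose; origin centre of its underside

How it is judged:
On the way, in this order (a step that is already met when the one before it is completed fails the run):
1. the cover is unlatched and swung right back (beyond 2.0 rad) before the dial has reached the seventh click (value of joint cover above 2 rad and value of joint dial below 2.6 rad), for 0.2 s.
2. the dial rests in the seventh click (value of joint dial between 2.812 and 3.052 rad), for 0.3 s.
At the end, for the whole second after the job is handed in: the dial rests at the seventh click (2.932 rad, within 0.12), the cover stands open beyond 2.0 rad, and the bento box, rice cup, spoon rest and skewer cup are each within 25 mm of where they began (all of step 2 and value of joint cover above 2 rad and velocity of joint dial between -0.05 and 0.05 rad/s and distance of each of bento, rice_cup, spoon_rest, skewer_cup from where it was at the start of the episode below 0.025 m); the robot touches nothing.
It fails at once if the dial is run past the seventh click (beyond 3.28 rad) (value of joint dial above 3.28 rad).
It fails at once if a bystander is shifted by more than 40 mm or tipped (distance of any of bento, rice_cup, spoon_rest, skewer_cup from where it was at the start of the episode above 0.04 m or angle between any of skewer_cup, rice_cup, bento's own z axis and vertical above 0.4 rad).
It also fails if it takes over 69 s, if anything falls off the work surface, if the arm or the gripper's body presses on something with over 40 N, if the wrist force passes 120 N, or if a joint passes its speed limit or range.

## Working session

There is one attempt and no reset: what is moved stays moved. The work goes in short steps, Python scripts to look and compute and a tool call to move; the robot and the scene stay as the last step left them, time stands still between calls to the robot, and variables do not carry over. Pictures are saved under pics/ and viewed, at most 10 in all, crops included, and the job is handed in when it is done.

Besides the shell and the picture viewer there is one more tool, called after "Call:" by a JSON object that holds its "method" and its "body", one argument or row to a line. move_arm: Moves the arm, as the interface text tells. Its arguments: {"type":"object","properties":{"travel":{"type":"array","items":{"type":"array","items":{"type":"number","minimum":-1,"maximum":1}}},"roll":{"type":"array","items":{"type":"number","minimum":-1,"maximum":1}},"gripper":{"type":"number"},"force":{"type":"number"}},"required":["travel","roll"]}

```bash
mkdir -p pics
python3 - <<'E'
from cell import *
import cv2,numpy as np
print(state())
for n in("top","side"):
    p,d=capture(n);np.savez(f"pics/{n}0.npz",p=p,d=d,**{k:v for k,v in camera_info(n).items()})
    cv2.imwrite(f"pics/{n}0.png",p[:,:,::-1]);print(n,camera_info(n))
E
```

```text
{'time_s': 0.0, 'q': array([ 1.03795397e+00,  8.79953865e-02,  1.37229496e+00, -6.95691414e-06,
        1.68359960e+00, -1.03117571e-01]), 'qvel': array([-0.00147726,  0.00090698, -0.00173438, -0.0010729 , -0.00092121,
       -0.00056903]), 'joint_torque': array([ 7.81392555e-04, -3.51863945e+01, -3.13274539e+01, -2.05738111e-04,
        1.07818254e-02, -3.81530924e-06]), 'eef_pos': array([0.22891906, 0.4995852 , 0.24909636]), 'tcp_rot': array([-0.66967741, -3.06865666,  0.0034303 ]), 'contact_force': array([ 0.20079727, -0.44677483, -0.54488003]), 'torque': array([-0.01400047,  0.0202296 ,  0.05137446]), 'grasp_force': 0.0, 'grip_width': 0.08548850665501433}
top {'fx': 539.3253294871855, 'fy': 539.3253294871855, 'cx': 277.6962983998623, 'cy': 197.31855862219862, 'R': array([[-0.02209419, -0.99969279,  0.01123269],
       [-0.98633136,  0.0199611 , -0.16356041],
       [ 0.16328594, -0.01469288, -0.98646937]]), 't': array([0.02202608, 0.64310258, 1.18544196])}
side {'fx': 539.5361023002746, 'fy': 539.5361023002746, 'cx': 280.2215207158503, 'cy': 204.42550471683953, 'R': array([[ 0.91559915, -0.40189479,  0.01260055],
       [-0.30100021, -0.70584503, -0.64123449],
       [ 0.26660283,  0.58332098, -0.76724153]]), 't': array([-0.56055067,  0.26212752,  1.16311036])}
```

View pics/top0.png

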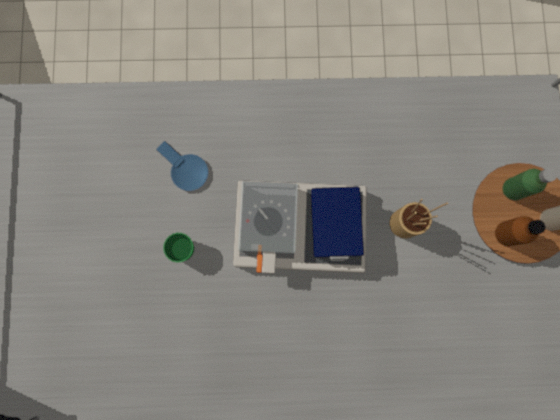

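View pics/side0.png

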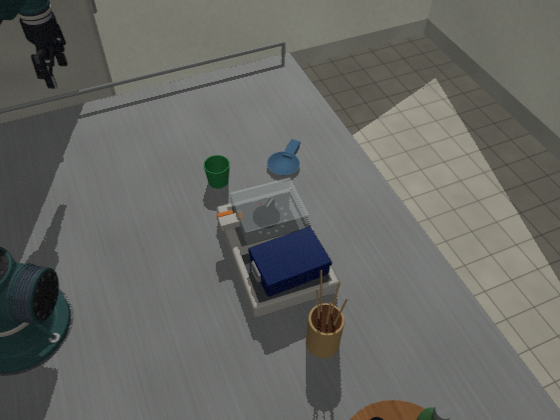

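Top view: the warmer spans cols 235–367, rows 181–271. The orange tab is near (261,262) and the dial near (268,220). I'll measure and enlarge.

```bash
cat > h.py <<'E'
import numpy as np,cv2
def px2w(c,u,v,z):  # pixel at known world height
    R,t=np.array(c["R"]),np.array(c["t"]); r=R.T@np.array([(u-c["cx"])/c["fx"],(v-c["cy"])/c["fy"],1]); o=-R.T@t
    return o+r*(z-o[2])/r[2]
def w2px(c,X):
    q=np.array(c["R"])@np.array(X)+c["t"]; return q[0]/q[2]*c["fx"]+c["cx"],q[1]/q[2]*c["fy"]+c["cy"]
def dep2w(c,d):
    v,u=np.mgrid[:d.shape[0],:d.shape[1]]
    P=np.stack([(u-c["cx"])/c["fx"]*d,(v-c["cy"])/c["fy"]*d,d],-1)
    return (P-np.array(c["t"]))@np.array(c["R"])
E
python3 - <<'E'
from h import *
c=np.load("pics/top0.npz");p=c["p"];d=c["d"]
crop=p[170:280,225:375];cv2.imwrite("pics/topc.png",cv2.resize(crop[:,:,::-1],None,fx=5,fy=5,interpolation=cv2.INTER_CUBIC))
W=dep2w(c,d)
pi=p.astype(int);r,g,b=pi[...,0],pi[...,1],pi[...,2]
for n,m in dict(orange=(r>180)&(g<120)&(b<80),navy=(b>80)&(r<50)&(g<50),blue=(b>110)&(r<80)&(g>70),green=(g>80)&(r<60)&(b<90),red=(r>130)&(g<90)&(b<90)).items():
    m=m.copy();m[:,400:]=0
    v,u=np.where(m)
    if len(v): print(n,len(v),u.mean(),v.mean(),np.median(W[m],0).round(4),W[m].min(0).round(3),W[m].max(0).round(3))
for u,v in[(240,184),(363,188),(362,267),(237,263),(265,262),(268,262),(260,262)]:
    print(u,v,W[v,u].round(4),px2w(c,u,v,.05).round(4))
E
```

```text
orange 57 259.0877192982456 262.63157894736844 [0.4948 0.0528 0.0899] [0.478 0.048 0.087] [0.51  0.058 0.096]
navy 5 321.8 237.0 [ 0.555  -0.0804  0.0999] [ 0.524 -0.111  0.095] [ 0.564 -0.073  0.105]
blue 974 185.26283367556468 167.54620123203284 [0.7283 0.2231 0.0097] [ 0.441  0.027 -0.002] [0.792 0.293 1.274]
green 306 182.12418300653596 248.84313725490196 [0.533  0.2327 0.0061] [ 0.441  0.027 -0.002] [0.564 0.266 1.274]
red 5 258.6 254.0 [0.5134 0.053  0.0738] [0.51  0.051 0.073] [0.516 0.057 0.089]
240 184 [0.6765 0.0946 0.0519] [0.6768 0.0947 0.05  ]
363 188 [ 0.6618 -0.1894  0.0496] [ 0.6617 -0.1893  0.05  ]
362 267 [ 0.4806 -0.1781  0.0517] [ 0.4807 -0.1784  0.05  ]
237 263 [0.4956 0.1032 0.0523] [0.4957 0.1034 0.05  ]
265 262 [0.4949 0.0398 0.0887] [0.4966 0.0403 0.05  ]
268 262 [0.4947 0.0333 0.0891] [0.4965 0.0335 0.05  ]
260 262 [0.495  0.0507 0.0903] [0.4969 0.0515 0.05  ]
```

View pics/topc.png

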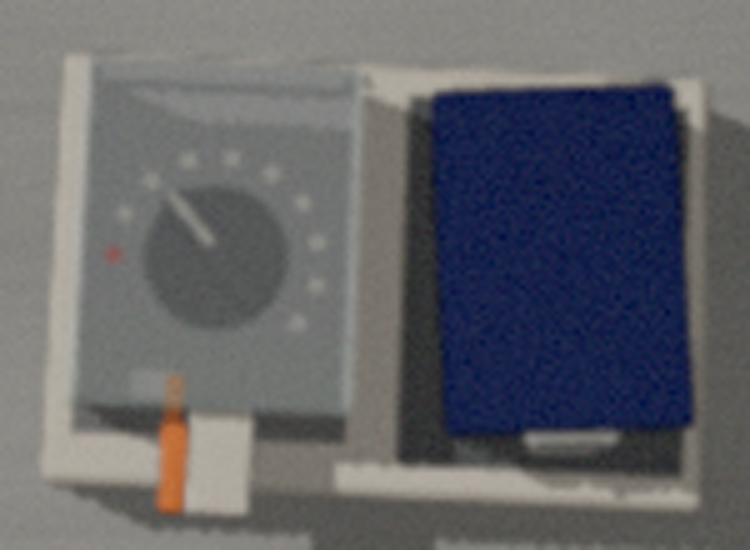

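The enlarged crop shows the red dot at (113,254) and the pointer aimed at the second white dot, so the dial starts at click 2. Next I fit the warmer pose.

Run:
```python
from h import *
from scipy.optimize import least_squares
c=np.load("pics/top0.npz")
f=lambda x,y,z:px2w(c,(x+.5)/5-.5+225,(y+.5)/5-.5+170,z)
I=[f(66,57,.05),f(706,80,.05),f(697,507,.05),f(44,478,.05)]
M=[(.1,.15),(.1,-.15),(-.1,-.15),(-.1,.15)]
dots=[(113,254),(125,213),(150,180),(188,160),(232,157),(271,173),(303,203),(317,242),(316,286),(297,323)]
for i,q in enumerate(dots):
    a=np.pi/2-np.radians(24*i); I.append(f(*q,.05)); M.append((.005+.047*np.cos(a),.075+.047*np.sin(a)))
I=np.array(I)[:,:2];M=np.array(M)
def T(p,m):
    C,S=np.cos(p[2]),np.sin(p[2]);return m@np.array([[C,S],[-S,C]])+p[:2]
for s in (slice(0,4),slice(4,None),slice(None)):
    r=least_squares(lambda p:(T(p,M[s])-I[s]).ravel(),[.58,-.04,0]);print(r.x,np.abs(r.fun).max())
    p=r.x
    for n,m in dict(axis=(.005,.075),tongue=(-.093,.075),hinge=(-.082+.174,.075)).items(): print(n,T(p,np.array([m]))[0].round(4))
# tongue measured at z=.09
for q in[(172,512),(248,514),(190,415),(252,415),(160,512),(186,425)]: print(q,f(*q,.09).round(4))
```

```text
[ 0.57845778 -0.04182076 -0.06242796] 0.003646473707907938
axis [0.5881 0.0327]
tongue [0.4903 0.0388]
hinge [0.675  0.0273]
[ 0.57872217 -0.04229349 -0.06734999] 0.0006394631751531765
axis [0.5888 0.0322]
tongue [0.491  0.0388]
hinge [0.6756 0.0263]
[ 0.57880744 -0.0422256  -0.06400234] 0.004221878788549627
axis [0.5886 0.0323]
tongue [0.4908 0.0386]
hinge [0.6754 0.0267]
(172, 512) [0.4735 0.0533 0.09  ]
(248, 514) [0.4719 0.0202 0.09  ]
(190, 415) [0.5154 0.0447 0.09  ]
(252, 415) [0.5148 0.0176 0.09  ]
(160, 512) [0.4736 0.0585 0.09  ]
(186, 425) [0.511  0.0465 0.09  ]
```

Warmer yaw is about −3.8°. The tongue point is at (0.491, 0.039, 0.080), which matches the measured tongue edges. The dial axis is at (0.5888, 0.032). I'm moving above the tongue now.

Call:
{"method": "move_arm", "body": {
  "travel": [
    [0.41,-0.72,-0.08],
    [0.41,-0.72,-0.08],
    [0.41,-0.72,-0.08],
    [0.41,-0.72,-0.08],
    [0.41,-0.72,-0.08],
    [0.41,-0.72,-0.08],
    [0.41,-0.72,-0.08],
    [0.41,-0.72,-0.08]
  ],
  "roll": [0.011,0.011,0.011,0.011,0.011,0.011,0.011,0.011],
  "gripper": 1,
  "force": 25
}}

```text
time_s: 0.77
eef_pos: [0.3606, 0.268, 0.2241]
tcp_rot: [-0.382, -3.118, 0.001]
contact_force: [1.0, 0.5, 0.1]
grip_width: 0.0854
grasp_force: 0.0
```

Call:
{"method": "move_arm", "body": {
  "travel": [
    [0.41,-0.72,-0.08],
    [0.41,-0.72,-0.08],
    [0.41,-0.72,-0.08],
    [0.41,-0.72,-0.08],
    [0.41,-0.72,-0.08],
    [0.41,-0.72,-0.08],
    [0.41,-0.72,-0.08],
    [0.41,-0.72,-0.08]
  ],
  "roll": [0.011,0.011,0.011,0.011,0.011,0.011,0.011,0.011]
}}

```text
time_s: 1.43
eef_pos: [0.4918, 0.0376, 0.1985]
tcp_rot: [-0.095, -3.139, -0.0]
contact_force: [0.3, -0.2, -0.5]
grip_width: 0.0857
grasp_force: 0.0
```

Run:
```python
from cell import *
from h import *
from scipy.spatial.transform import Rotation as R
s=state();c=camera_info("wrist");p,d=capture("wrist")
cv2.imwrite("pics/w1.png",p[:,:,::-1]);np.savez("pics/w1.npz",p=p,d=d,**c)
print(s["eef_pos"],np.degrees(np.arctan2(*R.from_rotvec(s["tcp_rot"]).as_matrix()[[1,0],1])))
W=dep2w(c,d);q=p.astype(int);m=(q[...,0]>170)&(q[...,1]<130)&(q[...,2]<90)
print(m.sum(),np.median(W[m],0),np.percentile(W[m],[3,97],axis=0).round(4))
```

```text
[0.49182701 0.03758863 0.19850106] 86.54473743297366
547 [0.49252015 0.05168513 0.08952269] [[0.476  0.0471 0.0883]
 [0.509  0.0561 0.0907]]
```

View pics/w1.png

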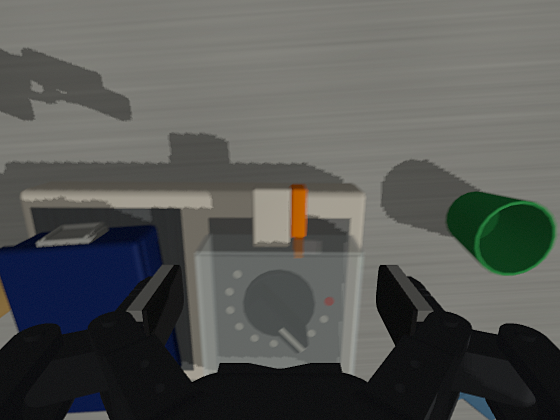

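The wrist view shows the tongue at cols 253–306, rows 186–245, between the open fingers. Checking its lateral edges before I descend.

Run:
```python
from h import *
c=np.load("pics/w1.npz");W=dep2w(c,c["d"])
for u in(252.5,291.5,307):print(u,px2w(c,u,205,.09).round(4))
print(W[205,246:312:3].round(3).tolist())
for q in[(237,274),(329,301),(239,327),(274,344),(312,334),(324,319),(230,292),(230,310),(255,339)]:print(px2w(c,*q,.05).round(4))
```

```text
252.5 [0.4836 0.0181 0.09  ]
291.5 [0.4853 0.0465 0.09  ]
307 [0.486  0.0579 0.09  ]
[[0.494, 0.008, 0.05], [0.494, 0.011, 0.05], [0.494, 0.014, 0.05], [0.484, 0.02, 0.088], [0.484, 0.022, 0.089], [0.484, 0.024, 0.089], [0.421, 0.041, 0.322], [0.484, 0.029, 0.089], [0.485, 0.031, 0.089], [0.484, 0.033, 0.09], [0.485, 0.035, 0.089], [0.484, 0.037, 0.091], [0.485, 0.04, 0.089], [0.485, 0.042, 0.09], [0.485, 0.044, 0.09], [0.485, 0.046, 0.089], [0.486, 0.048, 0.088], [0.485, 0.051, 0.09], [0.486, 0.053, 0.088], [0.486, 0.055, 0.09], [0.486, 0.057, 0.09], [0.498, 0.063, 0.049]]
[ 0.5586 -0.0055  0.05  ]
[0.5917 0.0779 0.05  ]
[ 0.6148 -0.009   0.05  ]
[0.6362 0.0234 0.05  ]
[0.627  0.0609 0.05  ]
[0.6109 0.0728 0.05  ]
[ 0.5766 -0.0138  0.05  ]
[ 0.5957 -0.0157  0.05  ]
[0.6293 0.0053 0.05  ]
```

Call:
{"method": "move_arm", "body": {
  "travel": [
    [0,-0.01,-0.5],
    [0,-0.01,-0.5],
    [0,-0.01,-0.5],
    [0,-0.01,-0.5],
    [0,-0.01,-0.5],
    [0,-0.01,-0.3],
    [0,0,-0.11],
    [0,0,0]
  ],
  "roll": [0,0,0,0,0,0,0,0]
}}

```text
time_s: 2.15
eef_pos: [0.4902, 0.037, 0.081]
tcp_rot: [-0.096, -3.136, -0.0]
contact_force: [0.2, -0.0, 0.5]
grip_width: 0.0856
grasp_force: 0.0
```

Call:
{"method": "move_arm", "body": {
  "travel": [
    [0,0,0],
    [0,0,0],
    [0,0,0],
    [0,0,0],
    [0,0,0],
    [0,0,0],
    [0,0,0],
    [0,0,0]
  ],
  "roll": [0,0,0,0,0,0,0,0],
  "gripper": 0,
  "force": 25
}}

```text
time_s: 2.82
eef_pos: [0.4921, 0.0344, 0.0846]
tcp_rot: [0.096, 3.138, -0.008]
contact_force: [-1.8, -6.9, 5.2]
grip_width: 0.0309
grasp_force: 26.8
```

Pinched: width is 31 mm with 27 N grip, so the tab is in. Working out the arc rows.

Run:
```python
import numpy as np
r=np.hypot(.185,.030);f0=np.pi-np.arctan2(.030,.185)
th=np.r_[0,.03,.08,.14,.2,.26,.33,.4,.47,np.linspace(.47,1.6,17)[1:]]
s=r*np.cos(f0-th);z=r*np.sin(f0-th)
d=np.diff(np.c_[s*np.cos(-.066),s*np.sin(-.066),z],axis=0)/.04
acc=np.round(np.cumsum(d,0),2);print(np.diff(np.r_[np.zeros((1,3)),acc],axis=0).round(2).tolist())
```

```text
[[0.02, -0.0, 0.14], [0.05, 0.0, 0.23], [0.08, -0.01, 0.27], [0.09, -0.01, 0.26], [0.11, 0.0, 0.26], [0.14, -0.01, 0.3], [0.17, -0.01, 0.28], [0.18, -0.02, 0.27], [0.2, -0.01, 0.26], [0.23, -0.01, 0.25], [0.23, -0.02, 0.23], [0.26, -0.02, 0.21], [0.27, -0.01, 0.19], [0.28, -0.02, 0.17], [0.29, -0.02, 0.16], [0.3, -0.02, 0.13], [0.31, -0.02, 0.11], [0.32, -0.02, 0.09], [0.33, -0.02, 0.06], [0.32, -0.03, 0.05], [0.33, -0.02, 0.01], [0.33, -0.02, 0.0], [0.33, -0.02, -0.03], [0.33, -0.02, -0.05]]
```

Call:
{"method": "move_arm", "body": {
  "travel": [
    [0.02,0,0.14],
    [0.05,0,0.23],
    [0.08,-0.01,0.27],
    [0.09,-0.01,0.26],
    [0.11,0,0.26],
    [0.14,-0.01,0.3],
    [0.17,-0.01,0.28],
    [0.18,-0.02,0.27]
  ],
  "roll": [0,0,0,0,0,0,0,0]
}}

```text
time_s: 3.48
eef_pos: [0.5245, 0.0322, 0.163]
tcp_rot: [-0.098, -3.137, 0.007]
contact_force: [1.6, -5.3, -3.2]
grip_width: 0.0304
grasp_force: 25.3
```

Run:
```python
from cell import *
import cv2,numpy as np
p,d=capture("side");print(state()["contact_force"],state()["grip_width"])
cv2.imwrite("pics/s2.png",cv2.resize(p[100:320,150:400,::-1],None,fx=2.5,fy=2.5))
```

```text
[-1.79937311 -6.69067697  0.80190422] 0.03067262319409289
```

View pics/s2.png

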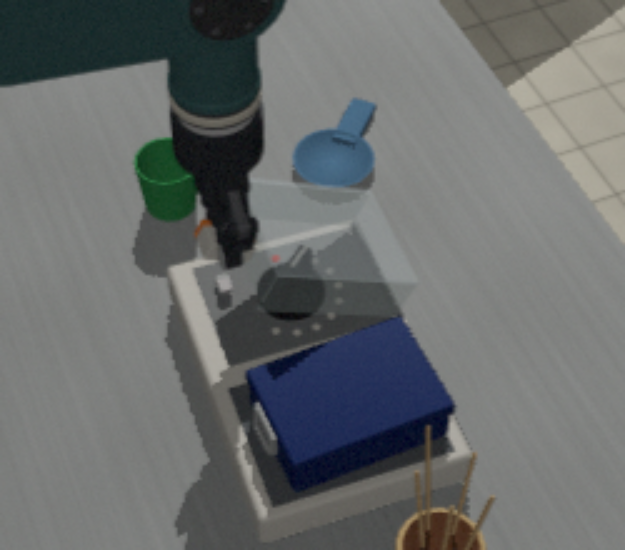

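The cover is lifting: the keeper now stands clear at (222,283), and the tongue is in the fingers at (207,237). I'm continuing the arc.

Call:
{"method": "move_arm", "body": {
  "travel": [
    [0.2,-0.01,0.26],
    [0.23,-0.01,0.25],
    [0.23,-0.02,0.23],
    [0.26,-0.02,0.21],
    [0.27,-0.01,0.19],
    [0.28,-0.02,0.17],
    [0.29,-0.02,0.16],
    [0.3,-0.02,0.13]
  ],
  "roll": [0,0,0,0,0,0,0,0]
}}

```text
time_s: 4.2
eef_pos: [0.607, 0.0266, 0.2268]
tcp_rot: [-0.099, -3.136, 0.007]
contact_force: [-1.9, -6.4, -2.3]
grip_width: 0.0306
grasp_force: 27.1
```

Call:
{"method": "move_arm", "body": {
  "travel": [
    [0.31,-0.02,0.11],
    [0.32,-0.02,0.09],
    [0.33,-0.02,0.06],
    [0.32,-0.03,0.05],
    [0.33,-0.02,0.01],
    [0.33,-0.02,0],
    [0.33,-0.02,-0.03],
    [0.33,-0.02,-0.05]
  ],
  "roll": [0,0,0,0,0,0,0,0]
}}

```text
time_s: 4.87
eef_pos: [0.7115, 0.0196, 0.2369]
tcp_rot: [-0.1, -3.138, 0.006]
contact_force: [-2.3, -6.6, -0.4]
grip_width: 0.0308
grasp_force: 27.2
```

Call:
{"method": "move_arm", "body": {
  "travel": [
    [0,0,0],
    [0,0,0],
    [0,0,0],
    [0,0,0],
    [0,0,0],
    [0,0,0],
    [0,0,0],
    [0,0,0]
  ],
  "roll": [0,0,0,0,0,0,0,0],
  "gripper": 1
}}

```text
time_s: 5.53
eef_pos: [0.7114, 0.0224, 0.2371]
tcp_rot: [0.096, 3.14, -0.0]
contact_force: [-0.4, -0.2, -0.4]
grip_width: 0.0852
grasp_force: 0.0
```

Run:
```python
from cell import *
import cv2,numpy as np
p,d=capture("side");print(state()["contact_force"],state()["grip_width"])
cv2.imwrite("pics/s3.png",cv2.resize(p[80:320,150:400,::-1],None,fx=2.4,fy=2.4))
```

```text
[ 0.23922056 -0.32677196 -0.87556101] 0.08533281344184163
```

View pics/s3.png

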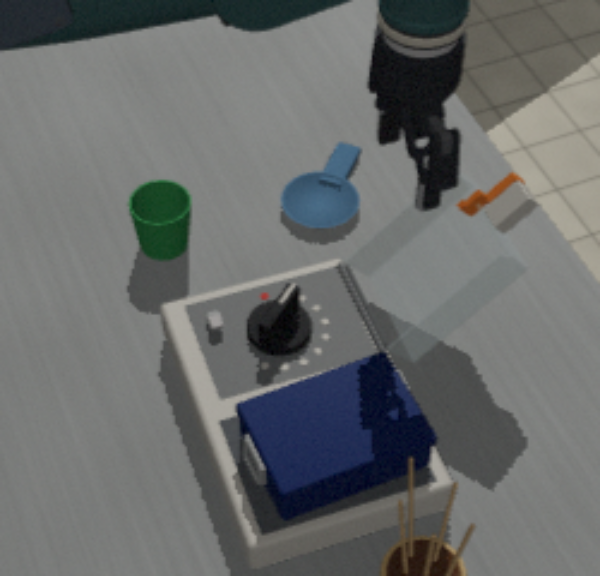

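The cover has fallen open behind the warmer, with its tongue at (490,195) well clear of the gripper. The dial is exposed and nothing else has moved. Moving above the dial and turning to 128°.

Call:
{"method": "move_arm", "body": {
  "travel": [
    [-0.383,0.03,0],
    [-0.383,0.03,0],
    [-0.383,0.03,0],
    [-0.383,0.03,0],
    [-0.383,0.03,0],
    [-0.383,0.03,0],
    [-0.383,0.03,0],
    [-0.383,0.03,0]
  ],
  "roll": [0.0434,0.0434,0.0434,0.0434,0.0434,0.0434,0.0434,0.0434]
}}

```text
time_s: 6.25
eef_pos: [0.5882, 0.032, 0.2368]
tcp_rot: [-1.033, 2.967, -0.0]
contact_force: [-0.3, -0.5, -0.7]
grip_width: 0.0856
grasp_force: 0.0
```

Call:
{"method": "move_arm", "body": {
  "travel": [
    [0,0,0],
    [0,0,0],
    [0,0,0],
    [0,0,0],
    [0,0,0],
    [0,0,0],
    [0,0,0],
    [0,0,0]
  ],
  "roll": [0,0,0,0,0,0,0,0]
}}

```text
time_s: 6.92
eef_pos: [0.5892, 0.032, 0.2365]
tcp_rot: [1.026, -2.969, -0.0]
contact_force: [0.2, -0.3, 0.1]
grip_width: 0.0852
grasp_force: 0.0
```

Run:
```python
from cell import *
from h import *
from scipy.spatial.transform import Rotation as R
s=state();c=camera_info("wrist");p,d=capture("wrist")
cv2.imwrite("pics/w2.png",p[:,:,::-1]);np.savez("pics/w2.npz",p=p,d=d,**c)
print(s["eef_pos"],np.degrees(np.arctan2(*R.from_rotvec(s["tcp_rot"]).as_matrix()[[1,0],1])))
W=dep2w(c,d);m=(np.abs(W[...,2]-.090)<.003)&(np.hypot(W[...,0]-.589,W[...,1]-.032)<.045)
P=W[m][:,:2];print(len(P),P.mean(0));print(cv2.minAreaRect(P.astype(np.float32)*1000))
u,S,V=np.linalg.svd(P-P.mean(0),full_matrices=False);print(np.degrees(np.arctan2(V[0,1],V[0,0])))
```

```text
[0.58922952 0.03195279 0.23650672] 128.14365410361762
1115 [0.58688343 0.03157972]
((587.572998046875, 32.19801712036133), (61.16801452636719, 13.18692684173584), 38.16191101074219)
38.158266535621394
```

View pics/w2.png

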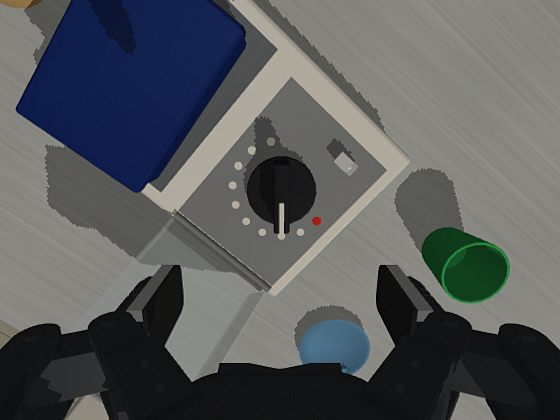

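The bar centre is at (0.5876, 0.0322) and 38.2°, measuring 61×13 mm, which confirms click 2. In the image the pointer is at (281,230), and the fingers are square to the bar. Descending and gripping.

Call:
{"method": "move_arm", "body": {
  "travel": [
    [-0.03,0,-0.55],
    [0,0,-0.55],
    [0,0,-0.55],
    [0,0,-0.55],
    [0,0,-0.55],
    [0,0,-0.55],
    [0,0,-0.35],
    [0,0,-0.14]
  ],
  "roll": [0,0,0,0,0,0,0,0]
}}

```text
time_s: 7.63
eef_pos: [0.586, 0.0321, 0.0818]
tcp_rot: [1.025, -2.964, -0.003]
contact_force: [-0.1, -0.2, 0.4]
grip_width: 0.0857
grasp_force: 0.0
```

Call:
{"method": "move_arm", "body": {
  "travel": [
    [0,0,0],
    [0,0,0],
    [0,0,0],
    [0,0,0],
    [0,0,0],
    [0,0,0],
    [0,0,0],
    [0,0,0]
  ],
  "roll": [0,0,0,0,0,0,0,0],
  "gripper": 0,
  "force": 50
}}

```text
time_s: 8.3
eef_pos: [0.5879, 0.0327, 0.0865]
tcp_rot: [-1.027, 2.968, 0.002]
contact_force: [-2.1, 2.5, 6.9]
grip_width: 0.013
grasp_force: 50.6
```

Call:
{"method": "move_arm", "body": {
  "travel": [
    [0,0,0],
    [0,0,0],
    [0,0,0],
    [0,0,0],
    [0,0,0],
    [0,0,0],
    [0,0,0],
    [0,0,0]
  ],
  "roll": [-0.04,-0.04,-0.04,-0.04,-0.04,-0.04,-0.04,-0.04]
}}

```text
time_s: 8.97
eef_pos: [0.5881, 0.0321, 0.0865]
tcp_rot: [0.012, 3.14, -0.0]
contact_force: [-1.7, 1.4, 5.5]
grip_width: 0.0129
grasp_force: 50.6
```

Call:
{"method": "move_arm", "body": {
  "travel": [
    [0,0,0],
    [0,0,0],
    [0,0,0],
    [0,0,0],
    [0,0,0],
    [0,0,0],
    [0,0,0],
    [0,0,0]
  ],
  "roll": [-0.04,-0.04,-0.04,-0.04,-0.04,-0.04,-0.04,-0.04]
}}

```text
time_s: 9.63
eef_pos: [0.5878, 0.0315, 0.0865]
tcp_rot: [1.044, 2.962, -0.002]
contact_force: [-3.2, -1.2, 5.2]
grip_width: 0.0128
grasp_force: 50.6
```

```bash
cat > y.py <<'E'
from cell import *
import numpy as np
from scipy.spatial.transform import Rotation as R
s=state();print(s["eef_pos"],np.degrees(np.arctan2(*R.from_rotvec(s["tcp_rot"]).as_matrix()[[1,0],1])),s["contact_force"],s["torque"],s["grip_width"])
E
python3 y.py
```

```text
[0.5877966  0.03152222 0.08650825] 51.18711424989812 [-3.22431477 -1.21316503  5.15635184] [0.02329039 0.70438799 0.2149089 ] 0.012822659468806006
```

Call:
{"method": "move_arm", "body": {
  "travel": [
    [0,0,0],
    [0,0,0],
    [0,0,0],
    [0,0,0],
    [0,0,0],
    [0,0,0],
    [0,0,0],
    [0,0,0]
  ],
  "roll": [-0.055,-0.055,-0.055,-0.055,-0.055,-0.05,-0.033,0]
}}

```text
time_s: 10.3
eef_pos: [0.5872, 0.0312, 0.0865]
tcp_rot: [2.056, 2.375, -0.003]
contact_force: [-4.8, -0.8, 7.5]
grip_width: 0.0127
grasp_force: 50.8
```

```bash
python3 y.py
```

```text
[0.58718008 0.03123596 0.08649796] 8.254730970805536 [-4.820952   -0.76900413  7.51388668] [-0.16221435  0.93111159 -0.1150543 ] 0.0126787708798878
```

Call:
{"method": "move_arm", "body": {
  "travel": [
    [0,0,0],
    [0,0,0],
    [0,0,0],
    [0,0,0],
    [0,0,0],
    [0,0,0],
    [0,0,0],
    [0,0,0]
  ],
  "roll": [0,0,0,0,0,0,0,0],
  "gripper": 0.6
}}

```text
time_s: 10.97
eef_pos: [0.5878, 0.032, 0.0851]
tcp_rot: [2.053, 2.378, 0.0]
contact_force: [0.3, -0.7, 0.4]
grip_width: 0.0511
grasp_force: 0.0
```

Call:
{"method": "move_arm", "body": {
  "travel": [
    [0,0,0.3],
    [0,0,0.5],
    [0,0,0.5],
    [0,0,0.5],
    [0,0,0.5],
    [0,0,0.5],
    [0,0,0.5],
    [0,0,0.3]
  ],
  "roll": [0,0,0,0,0,0,0,0]
}}

```text
time_s: 11.63
eef_pos: [0.5886, 0.032, 0.2331]
tcp_rot: [2.05, 2.375, 0.005]
contact_force: [0.8, 0.2, 1.4]
grip_width: 0.0514
grasp_force: 0.0
```

Call:
{"method": "move_arm", "body": {
  "travel": [
    [-0.5,0,0.2],
    [-0.5,0,0.2],
    [-0.5,0,0.2],
    [-0.5,0,0],
    [-0.5,0,0],
    [-0.5,0,0],
    [0,0,0],
    [0,0,0]
  ],
  "roll": [0,0,0,0,0,0,0,0]
}}

```text
time_s: 12.3
eef_pos: [0.4674, 0.0321, 0.254]
tcp_rot: [2.052, 2.377, 0.002]
contact_force: [-0.2, 0.2, -0.7]
grip_width: 0.0513
grasp_force: 0.0
```

```bash
python3 - <<'E'
from cell import *
import cv2,numpy as np
from h import *
c=camera_info("top");p,d=capture("top");cv2.imwrite("pics/t4.png",cv2.resize(p[110:290,140:440,::-1],None,fx=2.6,fy=2.6))
c=camera_info("wrist");q,d=capture("wrist")
for W in(dep2w(c,d),):
    m=(np.abs(W[...,2]-.090)<.003)&(np.hypot(W[...,0]-.588,W[...,1]-.032)<.045)
    if m.sum()>20:print(m.sum(),cv2.minAreaRect(W[m][:,:2].astype(np.float32)*1000))
E
python3 y.py
```

```text
974 ((587.4850463867188, 31.533206939697266), (14.105693817138672, 62.62657928466797), 8.353497505187988)
[0.46832474 0.0319499  0.25347186] 8.395566899809308 [-0.14676985  0.47222566 -0.39393533] [-0.00168046 -0.053395    0.01455043] 0.05111276833371327
```

View pics/t4.png

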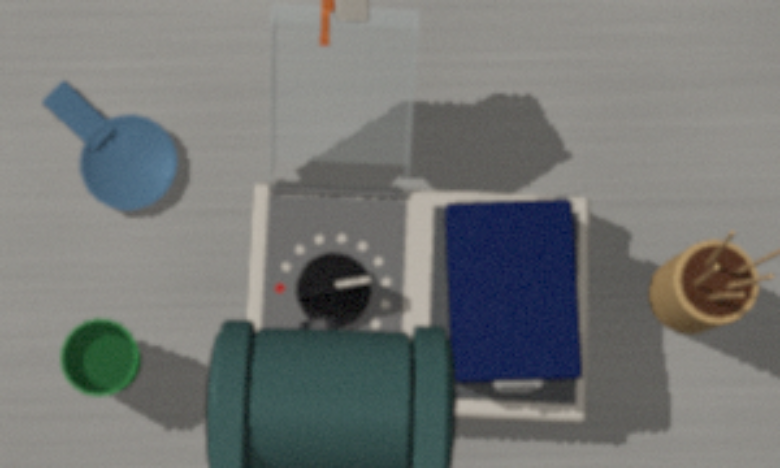

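The pointer aims at (387,282), the seventh white dot, and the bar sits at −81.6° (target −81.8°). The cover is open and the other objects haven't moved, so I'm handing in.

```bash
python3 -c "from cell import *;print(close_job())"
```

```text
the job is handed in; nothing more can be done
None
```

I handed the job in at about 12 s: the cover is swung fully back, the dial rests in the seventh click (measured about 0.2° off its mark), and the bento box and other items look undisturbed; the hand-in gave no verdict.

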